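# Load the sample vial and latch the analyser's sliding guard

## Robot

A 6-joint arm with a two-finger parallel gripper is mounted at the origin on the work surface. World frame = base frame: x ahead of the robot, y to its left, z up, the work surface at z = 0. Lengths are in m, angles in rad, forces in N, time in s.
With the tool pointing down it reaches from about 0.225 to 0.875 m from the base axis. Payload 3.4 kg.
Tool frame: the origin (TCP) lies at the very end of the fingers, on their centre line; the grasp point (between the pads) lies 19 mm behind it; z points along the fingers, y is the line along which they close (so a half turn about z gives the same grasp; the last joint's range is limited). The gripper opens to 85 mm and grips with 20 to 120 N. Pads are 22 mm wide; open, the fingers measure 114 mm over their backs; the gripper's body (76 mm by 85 mm) begins 54 mm behind the grasp point. The pads swing forward as they close: fully open they stand 13 mm farther back than shut.
Start: joints at [-0.121, 0.276, 1.505, -0, 1.361, -0.121], TCP at [0.575, -0, 0.209] pointing down, gripper open.
Joint ranges: [-2.89, 2.89], [-0.75, 2.08], [0.22, 2.7], [-1.18, 4.32], [0.11, 2.71], [-2.7, 2.7]. Speed limits (rad/s): [2.57, 2.57, 3.14, 3.14, 3.14, 3.14].

## Interface

Orientations are given as a unit quaternion [w, x, y, z].
In Python, from rig import manip, get_image, camera_info gives the robot as it stands. The module is installed in compiled form; this text tells all that it offers.
- The arm moves only by the shell command python3 -m crank 'ROWS' [FORCE]. ROWS is a JSON object of lists of equal length, an entry for each row: "translation": the shift along the tool's x, y, z in mm, a list of three; "roll": the turn about the tool's z in rad; "fingers": the opening, from 0 (shut) to 1 (fully open). A call has 1 to 8 rows; each row shifts and turns the commanded pose from where the row before left it, along the tool's axes as they then stand; what a row does not reach is not made up. A row lasts 1/10 s, in which the tool goes at most 50 mm and 8.59 degrees, less where a joint would pass 70% of its speed; a pose out of reach is approached as far as the arm can. A call is refused whole if a number of a shift passes 50 or a number of a turn 0.15, either way. A call with a gripper value outside its range is refused whole. The fingers move at their own pace and stop on an object; FORCE is the grip in N (left out, the last holds). Time passes only in rows, so rows that do not move let the fingers close. It gives the time, the measured TCP pose, the force, the opening and the grip force at its end, in the units of the state.
- manip.get_state(): the state, without advancing time (a new reading comes with each control period).
- get_image(name): name is "scene" or "side" or "wrist"; returns the picture (420x560x3 uint8, blue, green, red); there is no depth.
- camera_info(name): a dict with "mtx" (3x3 intrinsics, pixels), "rvec" (rotation vector, rad) and "tvec" (3), from world to camera coordinates, as OpenCV has them. Camera axes: x right, y down, z forward; pixel columns grow to the right and rows downward; lengths in m; the calibration is good to about 2 mm. A picture is of the moment at which its call begins: read the wrist's pose just before it. camera_info takes no time and is no camera call; for the wrist camera it gives the pose at the moment of the call.
- manip.sign_off(): hands the job in; it is judged then, once.
The state is a dict: "clock": time; "qpos": joint angles; "qd": joint speeds; "effort": joint torques, N m; "position": TCP position; "ee_rot": TCP orientation; "contact_force": force on the tool from outside, world axes, zero at the start; "moment": the same for the moment, N m; "width": finger opening in m; "gripper_force": force on a finger pad.
Only numpy, scipy, OpenCV 4.12 (cv2) and the standard library are available. Lean on these libraries where they do the work, as an engineer would, in place of code of your own. Each camera call takes 0.05 s, during which the arm holds its last target. There are 200 camera calls.

## Task

Stand the tall sample vial upright in the round seat of the analyser, fully down, then push the sliding guard shut over it until its catch clicks and holds it. Push gently: do not force the guard against the stop behind the catch (well under 30 N on the guard at all times), and do not knock over the two small jars.

Things in the scene. Friction and masses are not known exactly. Their poses are not given: they have to be found in the camera images.
- vial_center (a point): Centre (half-way up) of the sample vial to load: the slim tall one, amber glass with a white cap of equal width, a plain cylinder 28 mm in diameter and 64 mm tall, about 60 g, standing upright on the table; its z axis is the vial's axis. The two jars are wider and shorter than it is tall.
- seat (a point): Centre of the mouth of the round seat in the analyser's white deck, level with the deck's top (45 mm over the table). The seat is 31 mm wide, bevelled 2 mm, 10 mm deep with a flat floor: the centre of a vial standing fully down lies 22 mm above this point. Axes: z up, +y the way the guard slides to close, x across.
- analyser: White sampler, fixed to the bench, with the seat's axes; origin under it, 45 mm towards -y from the seat. Its flat deck is 240 mm wide (x) and reaches from -210 to +270 mm in y; the measuring head, 95 mm above the deck, begins at y = +147 mm.
- guard_back (a point): Middle of the outer face of the guard's back wall, the flat grey plate to push on: 130 mm wide (x), 62 mm high (31 mm above and below this point; lower edge 2 mm over the deck). Same axes as the seat: its outer side looks to -y, push towards +y. Too wide to grip: push with shut fingers. Open, it is 210 mm towards -y from the seat.
- guard_roof (a point): Middle of the top of the guard, a clear hood 110 mm long (y) and 130 mm wide (x), closed on top, open in front (+y) and below, 58 mm of headroom over its lower edge: a vial fully down in the seat passes under it, one that stands on the deck blocks it.
- guard (a joint): Travel of the guard in m: 0 fully open (as at the start), growing as it closes. A spring returns it towards 0 if it is let go before the catch has taken it. Sliding takes about 4 to 7 N. The catch holds it at a travel of somewhere between 0.129 and 0.173 (the catch's setting along the path is not known); let go, the latched guard settles back a few mm and stays.
- guard_roller (a point): Roller on a lug at the guard's +x side, 8 mm thick, 20 mm long, which enters the grey catch block (33 x 50 x 34 mm high) on the deck near the head. Passing the catch's spring pawl raises the push to about 10 to 16 N over some 8 mm, then it drops with a click. About 2.5 mm farther the roller meets a rubber stop that adds about 6 N per mm.
- jar_a: Bystander: clear glass jar with cap, 44 mm in diameter, 45 mm tall, loose; origin at the centre of its underside, z up.
- jar_b: Bystander: amber glass jar with cap, 38 mm in diameter, 36 mm tall, loose; origin at the centre of its underside, z up.
Not all that is in view belongs to the job. What is shaped like the part that bears vial_center but blue or yellow is not meant.

How it is judged:
By the outcome, as a careful person would: the job done as asked, in the order asked, and still so for the second after the job is handed in, with the robot touching nothing.
It also fails if it takes over 58 s, if anything falls off the work surface, if the arm or the gripper's body presses on something with over 40 N, if the wrist force passes 120 N, or if a joint passes its speed limit or range.

## Working session

There is one attempt and no reset: what is moved stays moved. The work goes in short steps, Python scripts to look and compute and a shell command to move; the robot and the scene stay as the last step left them, time stands still between calls to the robot, and variables do not carry over. Pictures are saved under pics/ and viewed, at most 10 in all, crops included, and the job is handed in when it is done.

```bash
mkdir -p pics
python3 - <<'E'
from rig import manip,get_image,camera_info
import cv2,numpy as np
s=manip.get_state(); print(s)
for n in("scene","side"):
    im=get_image(n); cv2.imwrite(f"pics/{n}0.png",im)
    c=camera_info(n); R=cv2.Rodrigues(np.array(c["rvec"]))[0]; print(n,-R.T@np.array(c["tvec"]).ravel(),R[2])
E
```

```text
{'clock': 0.0, 'qpos': array([-1.20987870e-01,  2.76612109e-01,  1.50614762e+00,  5.86235642e-08,
        1.36069792e+00, -1.20982761e-01]), 'qd': array([-0.00036428,  0.00019347,  0.00039949, -0.00021757, -0.00049813,
        0.0005771 ]), 'effort': array([ 6.20495921e-04, -4.16768074e+01, -2.45808578e+01, -1.52056768e-04,
        1.11346930e-02,  1.69860516e-05]), 'position': array([5.74425351e-01, 7.14749759e-05, 2.08324222e-01]), 'ee_rot': array([-7.34153944e-04,  7.07108284e-01,  7.07104663e-01, -5.74953064e-04]), 'contact_force': array([ 0.17227664, -0.21382549,  0.73914846]), 'moment': array([0.00756365, 0.03554885, 0.00496403]), 'gripper_force': 0.0, 'width': 0.08508387773500413}
scene [ 0.9629743  -0.68178754  0.73257204] [-0.44398731  0.6198032  -0.6470852 ]
side [ 0.04219184 -0.63874726  0.63709375] [ 0.54931473  0.60614505 -0.57518824]
```

View pics/scene0.png

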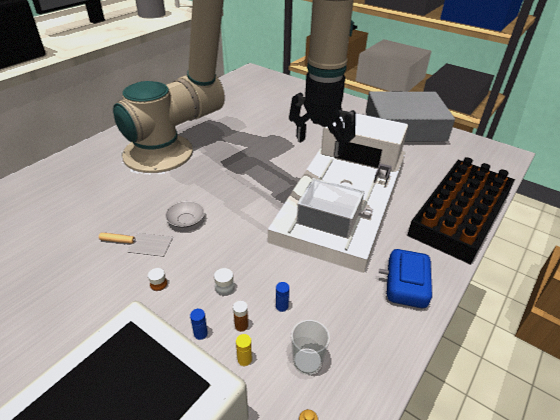

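View pics/side0.png

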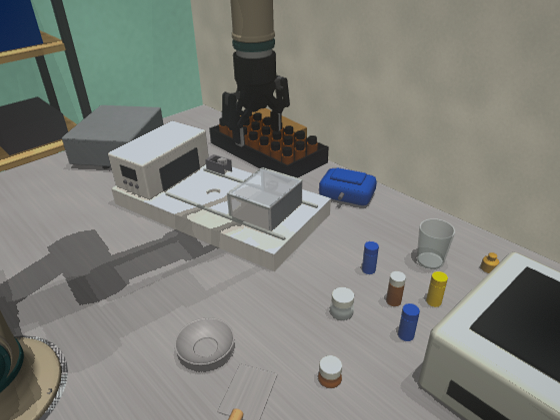

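Candidates for the vial: amber with white cap at scene (241,316) / side (396,289). The lookalikes are blue at (282,296) and (199,324), yellow at (244,350), clear jar_a at (223,281), amber jar_b at (157,280), and the black-capped rack vials near (465,205). I choose (241,316) and check it close up, with the seat.

Run:
```python
import cv2,numpy as np
a=cv2.imread("pics/scene0.png");b=cv2.imread("pics/side0.png")
f=lambda im,x,y,w,h,k:cv2.resize(im[y:y+h,x:x+w],None,fx=k,fy=k,interpolation=cv2.INTER_CUBIC)
top=np.hstack([f(a,266,110,160,150,2.5),f(b,110,120,160,150,2.5)])
bot=np.hstack([f(a,200,260,100,56*1+20,4)[:,:400],f(b,350,250,100,76,4)])
cv2.imwrite("pics/crop1.png",np.vstack([top,bot])[:600])
```

```text
(no output)
```

View pics/crop1.png

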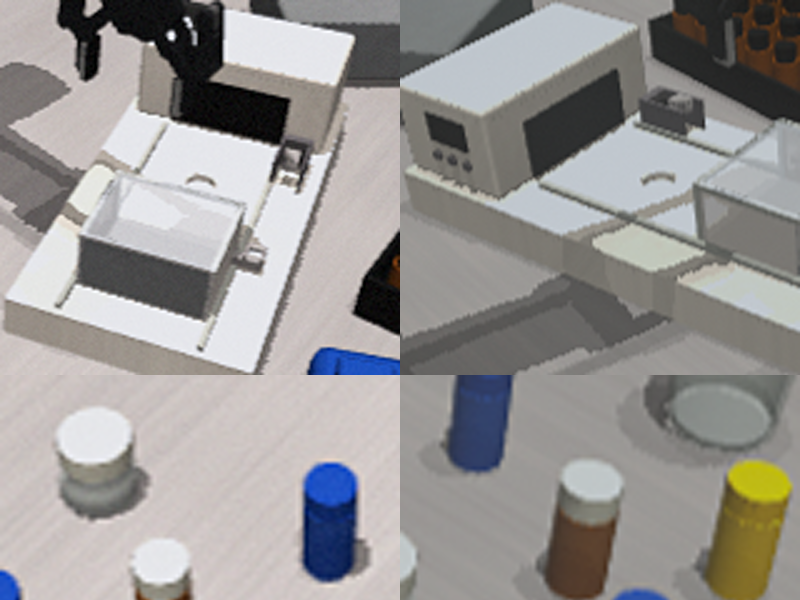

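The crop shows the amber, white-capped slim vial with its cap top centre at scene (240.2,305.7) / side (397.7,275.0). The seat's far rim is a crescent at scene (346.4,182.5) / side (213,191). The deck's front corners are at scene (268,231) and (366,252).

```bash
cat > h.py <<'E'
import cv2,numpy as np
from rig import manip,get_image,camera_info
def ray(c,p):
    R=cv2.Rodrigues(np.array(c["rvec"]))[0]; o=-R.T@np.array(c["tvec"],float).ravel()
    x=cv2.undistortPoints(np.array([[p]],float),np.array(c["mtx"]),None)[0,0]
    return o,R.T@np.array([x[0],x[1],1.])
def onz(c,p,z):
    o,d=ray(c,p); return o+d*(z-o[2])/d[2]
def tri(c1,p1,c2,p2):
    o,d=ray(c1,p1);q,e=ray(c2,p2)
    t=np.linalg.lstsq(np.c_[d,-e],q-o,rcond=None)[0]; return (o+d*t[0]+q+e*t[1])/2
E
python3 - <<'E'
from h import *
np.set_printoptions(precision=4,suppress=True)
a=camera_info("scene");b=camera_info("side")
print("vialtop",onz(a,(240.2,305.7),.064),onz(b,(397.7,275),.064),tri(a,(240.2,305.7),b,(397.7,275)))
print("seat rim",onz(a,(346.4,182.5),.045),onz(b,(213,191),.045))
fl,fr=onz(a,(268,231+.5),.045),onz(a,(366,252),.045); print("corners",fl,fr,np.linalg.norm(fl-fr))
d=(fr-fl)/np.linalg.norm(fr-fl);print("x ax",d,"yaw",np.degrees(np.arctan2(d[1],d[0])))
print("side corners",[onz(b,p,.045) for p in((273,243),(329,208),(115,190))])
print("jars",onz(a,(223,274),.045),onz(a,(157,274),.036), "blue",onz(a,(282,286),.064),onz(a,(199,313),.064),"yel",onz(a,(244,339),.064))
# guard back edges top (z .045+.064)
print("guard",onz(a,(298,206),.109),onz(a,(350.,216),.109))
w=camera_info("wrist");R=cv2.Rodrigues(np.array(w["rvec"]))[0];print("wrist cam",-R.T@np.array(w["tvec"]).ravel(),R)
E
```

```text
vialtop [ 0.617  -0.3219  0.064 ] [ 0.6169 -0.3213  0.064 ] [ 0.6169 -0.3215  0.0639]
seat rim [0.5715 0.171  0.045 ] [0.5683 0.1705 0.045 ]
corners [ 0.521  -0.1111  0.045 ] [ 0.7361 -0.0294  0.045 ] 0.23015787349177363
x ax [0.9348 0.3552 0.    ] yaw 20.802836996531674
side corners [array([ 0.5355, -0.0782,  0.045 ]), array([ 0.711 , -0.0735,  0.045 ]), array([0.4016, 0.3433, 0.045 ])]
jars [ 0.5253 -0.2719  0.045 ] [ 0.4082 -0.3519  0.036 ] blue [ 0.6523 -0.2348  0.064 ] [ 0.5664 -0.3814  0.064 ] yel [ 0.6694 -0.3726  0.064 ]
guard [ 0.5647 -0.0554  0.109 ] [ 0.6765 -0.0126  0.109 ]
wrist cam [0.5761 0.0708 0.3732] [[ 1.     -0.0002 -0.0006]
 [-0.     -0.9604  0.2788]
 [-0.0006 -0.2788 -0.9604]]
```

```bash
python3 -m crank '{"translation":[[40,0,-10],[40,0,-10],[40,0,-10],[20,0,0],[0,0,0]],"roll":[0,0,0,0,0],"fingers":[1,1,1,1,1]}'
python3 - <<'E'
from h import *
import pickle
w=camera_info("wrist"); im=get_image("wrist"); cv2.imwrite("pics/w1.png",im); pickle.dump(w,open("w1.pkl","wb"))
E
```

```text
clock: 0.6
position: [0.5747, 0.1428, 0.239]
ee_rot: [-0.0, 0.706, 0.708, 0.0]
contact_force: [-0.5, -0.5, -0.2]
width: 0.0852
gripper_force: 0.0
```

View pics/w1.png

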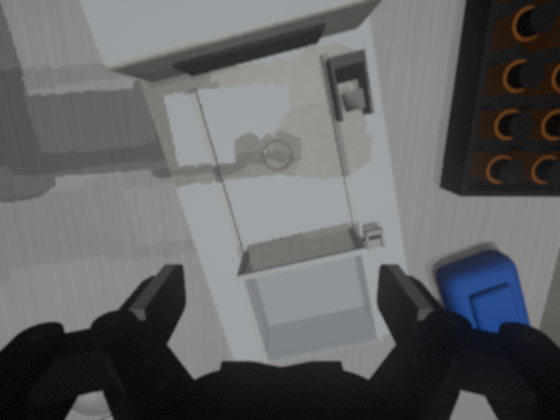

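The wrist view shows the seat ring centred near (277,154), the rails from (196,90) to (243,250) and (333,103) to (352,223), the guard's roof front edge from (240,273) to (362,252), and the catch at (350,85).

Run:
```python
from h import *
import pickle
np.set_printoptions(precision=4,suppress=True)
w=pickle.load(open("w1.pkl","rb")); g=cv2.cvtColor(cv2.imread("pics/w1.png"),cv2.COLOR_BGR2GRAY)
c=cv2.HoughCircles(cv2.resize(g[125:185,245:310],None,fx=4,fy=4,interpolation=cv2.INTER_CUBIC),cv2.HOUGH_GRADIENT,1,100,param1=80,param2=15,minRadius=40,maxRadius=85)
print(c); p=c[0,0,:2]/4+[245,125]; print(p,onz(w,p,.045), onz(w,(277.5,154),.045))
Y=lambda a,b:np.degrees(np.arctan2(*( (lambda d:(-d[0],d[1]))(a-b))))
for n,q,r,z in(("railL",(196,90),(243,250),.047),("railR",(333,103),(352,223),.047),("deckR",(372,50),(410,262),.045)):
    print(n,Y(onz(w,q,z),onz(w,r,z)),onz(w,q,z),onz(w,r,z))
e=[onz(w,q,.109) for q in((242,275),(362,253),(268,360),(385,338))];print("roof",e)
d=e[1]-e[0];print(np.degrees(np.arctan2(d[1],d[0])))
```

```text
NoneTraceback (most recent call last):
  File "<stdin>", line 6, in <module>
TypeError: 'NoneType' object is not subscriptable
```

Run:
```python
from h import *
import pickle
np.set_printoptions(precision=4,suppress=True)
w=pickle.load(open("w1.pkl","rb")); im=cv2.imread("pics/w1.png");g=cv2.cvtColor(im,cv2.COLOR_BGR2GRAY)
cv2.imwrite("pics/crop2.png",cv2.resize(im[125:185,245:310],None,fx=8,fy=8,interpolation=cv2.INTER_CUBIC))
print(onz(w,(277.5,154),.045))
Y=lambda a,b:np.degrees(np.arctan2(*( (lambda d:(-d[0],d[1]))(a-b))))
for n,q,r,z in(("railL",(196,90),(243,250),.047),("railR",(333,103),(352,223),.047),("deckR",(372,50),(410,262),.045)):
    print(n,Y(onz(w,q,z),onz(w,r,z)),onz(w,q,z),onz(w,r,z))
e=[onz(w,q,.109) for q in((242,275),(362,253),(268,360),(385,338))];print("roof",e)
d=e[1]-e[0];print(np.degrees(np.arctan2(d[1],d[0])))
```

```text
[0.5724 0.1745 0.045 ]
railL 13.68523329175927 [0.4882 0.2399 0.047 ] [0.5316 0.0618 0.047 ]
railR 12.127894188317306 [0.6303 0.2277 0.047 ] [0.6586 0.0959 0.047 ]
deckR 15.565464042068225 [0.6675 0.2785 0.045 ] [0.7322 0.046  0.045 ]
roof [array([0.5375, 0.0611, 0.109 ]), array([0.6561, 0.0853, 0.109 ]), array([ 0.5627, -0.0411,  0.109 ]), array([ 0.6877, -0.0126,  0.109 ])]
11.545766416259475
```

View pics/crop2.png

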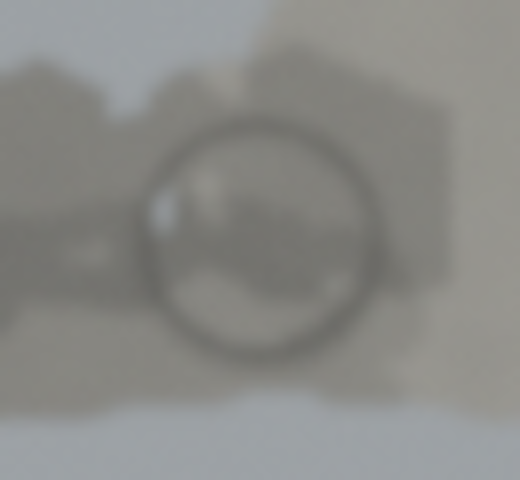

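The seat ring centre is near pixel (277.3,154.7), which puts the seat at about (0.572, 0.174) with a yaw of about 13°. Next I go above the vial and look from close by.

```bash
python3 -m crank '{"translation":[[-45,4,9],[-45,4,9],[-45,4,9],[-45,4,9],[-45,4,9],[-45,4,9],[-45,4,9],[-45,4,9]],"roll":[0,0,0,0,0,0,0,0],"fingers":[0.7,0.7,0.7,0.7,0.7,0.7,0.7,0.7]}' && python3 -m crank '{"translation":[[-45,5,9],[-45,5,9],[-14,0,9],[0,0,0],[0,0,0]],"roll":[0,0,0,0,0],"fingers":[0.7,0.7,0.7,0.7,0.7]}'
python3 - <<'E'
from h import *
import pickle
np.set_printoptions(precision=4,suppress=True)
w=camera_info("wrist"); im=get_image("wrist"); cv2.imwrite("pics/w2.png",im); pickle.dump(w,open("w2.pkl","wb"))
K=np.array(w["mtx"]);
print(cv2.projectPoints(np.array([[.617,-.3215,.064]]),np.array(w["rvec"]),np.array(w["tvec"]),K,None)[0],K[0,0])
E
```

```text
clock: 1.45
position: [0.6058, -0.2233, 0.1663]
ee_rot: [-0.0, 0.708, 0.707, -0.0]
contact_force: [0.4, -0.3, 0.7]
width: 0.0598
gripper_force: 0.0
clock: 1.95
position: [0.616, -0.3234, 0.1396]
ee_rot: [-0.001, 0.707, 0.707, 0.0]
contact_force: [-0.3, 0.8, -0.0]
width: 0.0596
gripper_force: 0.0
[[[280.4174 209.8772]]] 324.7083147939874
```

View pics/w2.png

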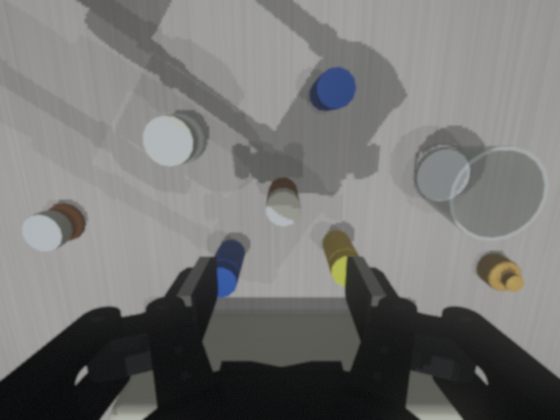

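The close view shows the vial's cap centred near (283,209), 2–3 px to the right of the prediction. That is a correction of about +2 mm in x; the yellow and blue neighbours (340,258) and (228,270) are clear of the fingers.

```bash
python3 -m crank '{"translation":[[2,3,38],[0,0,38],[0,0,37],[0,0,0],[0,0,0],[0,0,0],[0,0,0],[0,0,0]],"roll":[0,0,0,0,0,0,0,0],"fingers":[0.7,0.7,0.7,0.7,0,0,0,0]}' 40 && python3 -m crank '{"translation":[[0,0,0],[0,0,0]],"roll":[0,0],"fingers":[0,0]}'
```

```text
clock: 2.8
position: [0.6218, -0.3229, 0.0304]
ee_rot: [0.003, 0.707, 0.707, 0.001]
contact_force: [-0.2, 0.4, 7.5]
width: 0.0261
gripper_force: 39.3
clock: 3.0
position: [0.6218, -0.323, 0.0305]
ee_rot: [0.003, 0.707, 0.707, 0.001]
contact_force: [0.1, 0.8, 7.2]
width: 0.0261
gripper_force: 39.3
```

```bash
python3 -m crank '{"translation":[[0,0,-25],[0,0,-45],[30,-3,-30],[45,-5,-10],[45,-5,-8],[45,-5,-8],[45,-5,-8],[45,-5,-5]],"roll":[0,0,0,0,0,0,0,0],"fingers":[0,0,0,0,0,0,0,0]}' && python3 -m crank '{"translation":[[45,-4,0],[45,-4,0],[45,-4,0],[45,-4,0],[45,-4,0],[15,-2,0],[0,0,0],[0,0,0]],"roll":[0,0,0,0,0,0,0,0],"fingers":[0,0,0,0,0,0,0,0]}'
python3 - <<'E'
from h import *
import pickle
np.set_printoptions(precision=4,suppress=True)
s=manip.get_state();print(s["position"],s["ee_rot"])
f=lambda im,x,y,w,h,k:cv2.resize(im[y:y+h,x:x+w],None,fx=k,fy=k,interpolation=cv2.INTER_CUBIC)
ims={}
for n in("scene","side","wrist"):
    ims[n]=get_image(n); cv2.imwrite(f"pics/{n}3.png",ims[n])
pickle.dump(camera_info("wrist"),open("w3.pkl","wb"))
v=[]
for n in("scene","side"):
    c=camera_info(n); p=cv2.projectPoints(s["position"]-[0,0,.02],np.array(c["rvec"]),np.array(c["tvec"]),np.array(c["mtx"]),None)[0].ravel().astype(int);print(n,p-[50,50])
    v.append(f(ims[n],p[0]-50,p[1]-50,100,100,4)[:300])
cv2.imwrite("pics/crop3.png",np.vstack([np.hstack(v),np.hstack([f(ims["wrist"],180,120,200,150,2)[:300],np.zeros((300,400,3),np.uint8)])]))
E
```

```text
clock: 3.8
position: [0.5921, -0.0655, 0.1679]
ee_rot: [0.001, 0.707, 0.707, 0.001]
contact_force: [1.0, 0.5, -2.1]
width: 0.0263
gripper_force: 39.3
clock: 4.6
position: [0.5702, 0.1722, 0.1666]
ee_rot: [0.001, 0.707, 0.707, -0.0]
contact_force: [0.6, -0.4, -1.4]
width: 0.0263
gripper_force: 39.3
[0.5702 0.1722 0.1666] [ 0.0007  0.7069  0.7073 -0.0001]
scene [300 100]
side [158 102]
```

View pics/crop3.png

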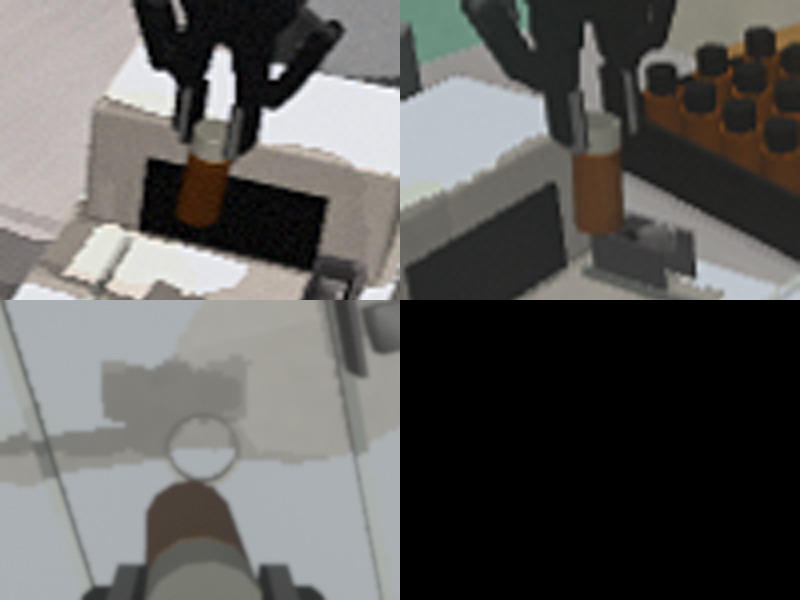

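The crop shows the vial held below the fingers with its lower end slightly left of the cap, so there may be a small tilt in the grip. The seat ring is at wrist crop (203,448). I measure the axis.

Run:
```python
from h import *
import pickle
np.set_printoptions(precision=4,suppress=True)
C={n:camera_info(n) for n in("scene","side")}; C["wrist"]=pickle.load(open("w3.pkl","rb"))
roi={"scene":(335,125,30,40),"side":(190,125,40,45),"wrist":(245,200,65,55)}
P0=np.array([.5702,.1722,.155]); N=[]
for n,(x,y,w,h) in roi.items():
    im=cv2.imread(f"pics/{n}3.png")[y:y+h,x:x+w].astype(int)
    m=((im[...,2]-im[...,0]>(25 if n!="wrist" else 10))).astype(np.uint8)
    k,l,st,_=cv2.connectedComponentsWithStats(m); i=1+np.argmax(st[1:,4]); m=l==i
    ys=np.where(m.sum(1)>6)[0]; ys=ys[3:-3] if n!="wrist" else ys
    pts=[]
    for r in ys:
        xs=np.where(m[r])[0]; pts.append(((xs[0]+xs[-1])/2+x,r+y,xs[-1]-xs[0]+1))
    pts=np.array(pts); a=np.polyfit(pts[:,1],pts[:,0],1)
    y0,y1=pts[0,1],pts[-1,1]; p,q=(np.polyval(a,y0),y0),(np.polyval(a,y1),y1)
    o,d=ray(C[n],p);_,e=ray(C[n],q); nn=np.cross(d,e);nn/=np.linalg.norm(nn)
    N.append((n,nn,o)); print(n,p,q,pts[:,2],"vertical component of plane normal deg",np.degrees(np.arcsin(nn[2])))
for use in ((0,1),(0,1,2),(0,2),(1,2)):
    A=np.array([N[i][1] for i in use]); v=np.linalg.svd(A)[2][2] if len(use)>2 else np.cross(A[0],A[1]); v/=v[2]
    b=np.array([N[i][1]@N[i][2] for i in use])
    X=lambda z:np.linalg.lstsq(A[:,:2],b-A[:,2]*z,rcond=None)[0]
    print([N[i][0] for i in use],"axis",v,"tilt deg",np.degrees(np.arctan(v[:2])),"at z .147",X(.147),"bottom .137",X(.137))
w=C["wrist"]; print("seat",onz(w,(180+202.5/2,120+148/2),.045))
```

```text
scene (np.float64(351.10000000000014), np.float64(143.0)) (np.float64(349.0), np.float64(152.0)) [11. 11. 12. 12. 11. 11. 11. 12. 11. 11.] vertical component of plane normal deg 4.067483773471037
side (np.float64(206.3428571428572), np.float64(143.0)) (np.float64(207.37142857142862), np.float64(156.0)) [12. 12. 12. 12. 12. 12. 12. 12. 12. 12. 12. 12. 11. 11.] vertical component of plane normal deg 2.0919613788556184
wrist (np.float64(273.59919028340096), np.float64(210.0)) (np.float64(276.53238866396777), np.float64(247.0)) [ 7. 12. 17. 20. 22. 24. 27. 29. 31. 32. 34. 35. 37. 37. 39. 39. 40. 41.
 41. 41. 42. 42. 43. 43. 43. 44. 44. 44. 45. 45. 46. 46. 46. 47. 47. 47.
 48. 48.] vertical component of plane normal deg 2.4251821416337185
['scene', 'side'] axis [0.0644 0.0303 1.    ] tilt deg [3.6853 1.7377] at z .147 [0.5659 0.1724] bottom .137 [0.5653 0.1721]
['scene', 'side', 'wrist'] axis [0.0549 0.0259 1.    ] tilt deg [3.1433 1.4851] at z .147 [0.567  0.1729] bottom .137 [0.5665 0.1726]
['scene', 'wrist'] axis [0.0357 0.1    1.    ] tilt deg [2.0435 5.7133] at z .147 [0.5693 0.1642] bottom .137 [0.5689 0.1632]
['side', 'wrist'] axis [ 0.0426 -0.0021  1.    ] tilt deg [ 2.4389 -0.1212] at z .147 [0.5685 0.1762] bottom .137 [0.568  0.1762]
seat [0.5723 0.1748 0.045 ]
```

The tilt is about 3° in x with the bottom near (0.567,0.1735); the fit tolerates this. I shift by +5.5 mm in x and +1 mm in y, go to about 10 mm over the deck, and measure again.

```bash
python3 -m crank '{"translation":[[1,5.5,40],[0,0,30],[0,0,10],[0,0,0],[0,0,0]],"roll":[0,0,0,0,0],"fingers":[0,0,0,0,0]}'
python3 - <<'E'
from h import *
import pickle
C={n:camera_info(n) for n in("scene","side","wrist")}; pickle.dump(C,open("c4.pkl","wb"))
ims={n:get_image(n) for n in C}
f=lambda im,x,y,w,h,k:cv2.resize(im[y:y+h,x:x+w],None,fx=k,fy=k,interpolation=cv2.INTER_CUBIC)
for n in C: cv2.imwrite(f"pics/{n}4.png",ims[n])
z=f(ims["wrist"],215,140,130,150,4)[:600,:400]
z=f(ims["wrist"],230,150,100,150,4)
v=np.vstack([f(ims["scene"],296,120,100,75,4),f(ims["side"],162,130,100,75,4)])
cv2.imwrite("pics/crop4.png",np.hstack([z,v]))
E
```

```text
clock: 5.25
position: [0.5767, 0.1735, 0.0873]
ee_rot: [0.001, 0.707, 0.707, 0.001]
contact_force: [0.5, 0.6, -0.8]
width: 0.0264
gripper_force: 39.3
```

View pics/crop4.png

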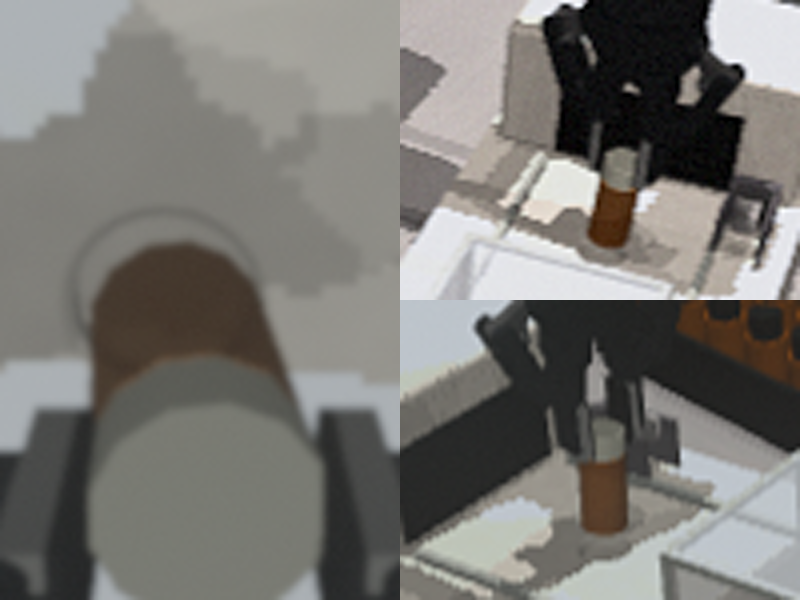

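Wrist crop: the ring's left, right and top edges are at about (72, 258, y 208), so its centre is about (164,301). The vial's bottom edge has its left, right and top at about (92, 263, y 243), so its centre is about (178,327). The vial is just above the deck in both side views.

Run:
```python
from h import *
import pickle
np.set_printoptions(precision=4,suppress=True)
C=pickle.load(open("c4.pkl","rb"));w=C["wrist"]
pr=lambda c,P:cv2.projectPoints(np.array(P),np.array(c["rvec"]),np.array(c["tvec"]),np.array(c["mtx"]),None)[0][:,0]
t=np.linspace(0,2*np.pi,60)
def box(P,r,n="wrist"):
    q=pr(C[n],np.c_[P[0]+r*np.cos(t),P[1]+r*np.sin(t),0*t+P[2]])-[230,150];q=(q+.5)*4-.5
    return q[:,0].min(),q[:,0].max(),q[:,1].min(),q[:,1].max()
print("seat .0155",box((.5723,.1745,.045),.0155),".0175",box((.5723,.1745,.045),.0175))
for z in(.055,.057,.059): print(z,box((.5723,.1745,z),.014))
for n,(x,y,wd,h) in {"scene":(340,160,18,25),"side":(200,165,25,25)}.items():
    im=cv2.imread(f"pics/{n}4.png").astype(int)[y:y+h,x:x+wd]; m=im[...,2]-im[...,0]>35
    ys=[r for r in range(h) if m[r].sum()>6]; mid=[np.where(m[r])[0][[0,-1]].mean()+x for r in ys]
    print(n,ys[0]+y,ys[-1]+y,np.round(mid,1))
    for z in(.055,.057,.059):
        q=pr(C[n],np.c_[.5723+.014*np.cos(t),.1745+.014*np.sin(t),0*t+z]);print("  pred bottom ellipse",z,q[:,0].min(),q[:,0].max(),q[:,1].max())
```

```text
seat .0155 (np.float64(77.36978497064342), np.float64(261.7600008946026), np.float64(211.22625773879633), np.float64(386.1064703629595)) .0175 (np.float64(65.45412209949257), np.float64(273.6507896395435), np.float64(199.45839869151905), np.float64(396.9251193429742))
0.055 (np.float64(81.00795469509455), np.float64(255.21164763934848), np.float64(236.5064006194989), np.float64(400.9782100884612))
0.057 (np.float64(79.88966103940379), np.float64(255.71207368367914), np.float64(239.9925918688499), np.float64(405.83423114918605))
0.059 (np.float64(78.75038093396017), np.float64(256.22187808317767), np.float64(243.5453968443809), np.float64(410.77957435553185))
scene 167 181 [350.  349.5 349.5 349.5 349.  348.5 348.5 348.5 348.5 348.  347.5 347.5
 347.5 347.5 348. ]
  pred bottom ellipse 0.055 342.5618088866863 352.96944752303983 182.13986778357864
  pred bottom ellipse 0.057 342.64638618087827 353.0660187472714 181.5410445025973
  pred bottom ellipse 0.059 342.7311552436851 353.16280940866636 180.94084881071592
side 171 187 [212.5 211.5 212.  212.  212.  212.  212.  212.5 212.  212.  212.  212.
 212.  212.  212.  211.5 212.5]
  pred bottom ellipse 0.055 207.05346768036222 218.7817670256212 189.29669688003978
  pred bottom ellipse 0.057 206.96320700593554 218.7037926743183 188.5789893300022
  pred bottom ellipse 0.059 206.8727600721453 218.6256578247211 187.859787703678
```

```bash
python3 -m crank '{"translation":[[0.7,-2,0],[0,0,5],[0,0,5],[0,0,3],[0,0,0]],"roll":[0,0,0,0,0],"fingers":[0,0,0,0,0]}' && python3 -m crank '{"translation":[[0,0,2],[0,0,2],[0,0,0]],"roll":[0,0,0],"fingers":[0,0,0]}'
```

```text
clock: 5.9
position: [0.5736, 0.1743, 0.0737]
ee_rot: [0.0, 0.707, 0.707, -0.0]
contact_force: [-0.1, -1.1, 5.2]
width: 0.0263
gripper_force: 40.2
clock: 6.2
position: [0.5738, 0.1744, 0.0692]
ee_rot: [0.0, 0.707, 0.707, 0.0]
contact_force: [1.1, -0.5, -0.6]
width: 0.0264
gripper_force: 39.6
```

```bash
python3 -m crank '{"translation":[[0,0,2],[0,0,1],[0,0,0]],"roll":[0,0,0],"fingers":[0,0,0]}' && python3 -m crank '{"translation":[[0,0,1],[0,0,1],[0,0,0]],"roll":[0,0,0],"fingers":[0,0,0]}'
```

```text
clock: 6.5
position: [0.5736, 0.1746, 0.0657]
ee_rot: [0.0, 0.707, 0.707, -0.0]
contact_force: [1.8, -1.5, -0.1]
width: 0.0261
gripper_force: 39.5
clock: 6.8
position: [0.5737, 0.1748, 0.0655]
ee_rot: [0.0, 0.707, 0.707, 0.0]
contact_force: [-1.3, -1.4, 7.2]
width: 0.0261
gripper_force: 40.5
```

The vial is on the floor: 7 N at TCP z 0.0655, which matches a bottom height of 35 mm. I release, rise and check.

```bash
python3 -m crank '{"translation":[[0,0,0],[0,0,0],[0,0,0],[0,0,0],[0,0,-15],[0,0,-40],[0,0,-40],[0,0,0]],"roll":[0,0,0,0,0,0,0,0],"fingers":[0.4,0.5,0.6,0.6,0.6,0.6,0.6,0.6]}' && python3 -m crank '{"translation":[[-40,0,-5],[-40,0,0],[-40,0,0],[0,0,0]],"roll":[0,0,0,0],"fingers":[0.3,0,0,0]}'
python3 - <<'E'
from h import *
f=lambda im,x,y,w,h,k:cv2.resize(im[y:y+h,x:x+w],None,fx=k,fy=k,interpolation=cv2.INTER_CUBIC)
a,b=get_image("scene"),get_image("side")
cv2.imwrite("pics/scene5.png",a);cv2.imwrite("pics/side5.png",b)
t=np.linspace(0,2*np.pi,60)
for n in("scene","side"):
    c=camera_info(n);q=cv2.projectPoints(np.c_[.5723+.014*np.cos(t),.1745+.014*np.sin(t),0*t+.099],np.array(c["rvec"]),np.array(c["tvec"]),np.array(c["mtx"]),None)[0][:,0];print(n,q.min(0),q.max(0))
cv2.imwrite("pics/crop5.png",np.hstack([f(a,286,120,130,150,3),f(b,150,130,130,150,3)]))
E
```

```text
clock: 7.6
position: [0.5775, 0.1756, 0.1652]
ee_rot: [0.003, 0.707, 0.707, 0.005]
contact_force: [0.6, 0.3, -0.0]
width: 0.0513
gripper_force: 0.0
clock: 8.0
position: [0.5733, 0.0503, 0.1636]
ee_rot: [0.001, 0.709, 0.706, -0.001]
contact_force: [-0.3, -0.0, 0.0]
width: -0.0001
gripper_force: 0.0
scene [344.46783563 162.56759106] [355.14588304 168.64129249]
side [205.02380035 167.23554706] [217.02847702 173.15466169]
```

View pics/crop5.png

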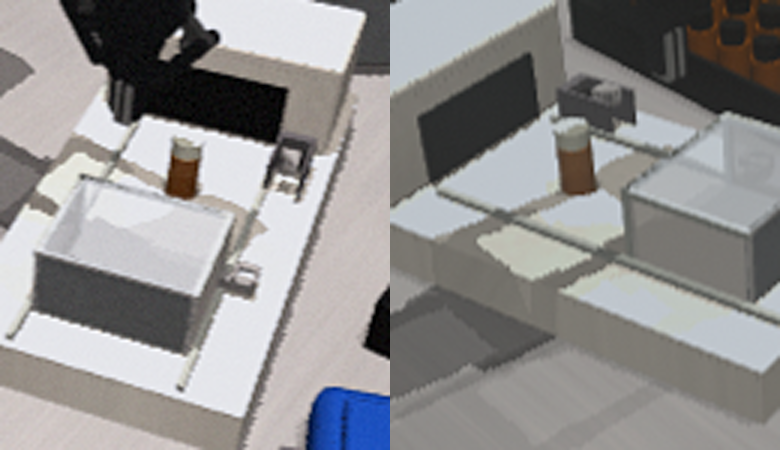

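The vial stands in the seat with the guard open. The side view suggests a slight lean (cap top about 571, foot about 579 in the crop), so I measure the axis and the cap boundary's height against those in the first pictures.

Run:
```python
from h import *
np.set_printoptions(precision=4,suppress=True)
C={n:camera_info(n) for n in("scene","side")}
def meas(n,tag,roi):
    x,y,w,h=roi; k=4
    im=cv2.resize(cv2.imread(f"pics/{n}{tag}.png")[y:y+h,x:x+w],None,fx=k,fy=k,interpolation=cv2.INTER_LINEAR).astype(int)
    m=(im[...,2]-im[...,0]>38).astype(np.uint8); kk,l,st,_=cv2.connectedComponentsWithStats(m); m=l==1+np.argmax(st[1:,4])
    ys=[r for r in range(len(m)) if m[r].sum()>6*k]
    mid=np.array([np.where(m[r])[0][[0,-1]].mean() for r in ys]); sub=slice(2*k,-2*k)
    a=np.polyfit(np.array(ys)[sub],mid[sub],1); rows=(np.array([ys[0],ys[-1]])+.5)/k-.5+y
    cols=(np.polyval(a,[ys[0],ys[-1]])+.5)/k-.5+x
    return list(zip(cols,rows)), st[1:,4].max()/k/k
def normal(n,pq):
    o,d=ray(C[n],pq[0]);_,e=ray(C[n],pq[1]);v=np.cross(d,e);return v/np.linalg.norm(v),o
for tag,rois in(("0",{"scene":(228,300,26,36),"side":(382,272,26,38)}),("5",{"scene":(335,155,30,40),"side":(192,160,35,40)})):
    A=[];b=[]
    for n,r in rois.items():
        pq,ar=meas(n,tag,r); v,o=normal(n,pq); A.append(v);b.append(v@o); print(tag,n,np.array(pq).round(1).tolist(),ar)
    A=np.array(A);b=np.array(b);v=np.cross(*A);v/=v[2]
    base=.032 if tag=="0" else .067
    print("tilt deg",np.degrees(np.arctan(v[:2])),"xy",np.linalg.solve(A[:,:2],b-A[:,2]*base))
t=np.linspace(0,2*np.pi,90)
def rowmax(n,x,y,z):
    q=cv2.projectPoints(np.c_[x+.014*np.cos(t),y+.014*np.sin(t),0*t+z],np.array(C[n]["rvec"]),np.array(C[n]["tvec"]),np.array(C[n]["mtx"]),None)[0][:,0];return q[:,1].max().round(1)
for n in C: print(n,"table z:",[(z,rowmax(n,.618,-.3215,z)) for z in(0,.038,.044,.05)],"seat z:",[(z,rowmax(n,.5723,.1745,z)) for z in(.045,.073,.079,.085,.091)])
```

```text
0 scene [[240.4, 315.6], [240.9, 330.1]] 184.5
0 side [[398.0, 287.4], [396.6, 304.9]] 139.4375
tilt deg [-1.7027  3.4596] xy [ 0.6187 -0.3253]
5 scene [[347.2, 172.6], [345.5, 184.9]] 117.4375
5 side [[211.0, 180.6], [211.8, 192.9]] 99.25
tilt deg [ 1.0402 -3.0441] xy [0.5682 0.1741]
scene table z: [(0, np.float64(331.3)), (0.038, np.float64(320.1)), (0.044, np.float64(318.2)), (0.05, np.float64(316.3))] seat z: [(0.045, np.float64(185.1)), (0.073, np.float64(176.7)), (0.079, np.float64(174.9)), (0.085, np.float64(173.0)), (0.091, np.float64(171.2))]
side table z: [(0, np.float64(305.7)), (0.038, np.float64(290.8)), (0.044, np.float64(288.4)), (0.05, np.float64(285.9))] seat z: [(0.045, np.float64(192.9)), (0.073, np.float64(182.8)), (0.079, np.float64(180.6)), (0.085, np.float64(178.4)), (0.091, np.float64(176.1))]
```

The boundary height averages 82.5 mm against 83 mm expected, and the tilt is within measurement noise (the table-standing vial also read about 3°). The vial is fully down, so I go behind the guard with shut fingers.

```bash
python3 -m crank '{"translation":[[-40,18,0],[-40,18,0],[-40,18,0],[-9,4,0],[0,0,0],[0,0,0],[0,0,0]],"roll":[0,0,0,0,-0.13,-0.1,0],"fingers":[0,0,0,0,0,0,0]}' && python3 -m crank '{"translation":[[0,0,35],[0,0,35],[0,0,26],[0,0,0]],"roll":[0,0,0,0],"fingers":[0,0,0,0]}'
python3 - <<'E'
from h import *
from scipy.spatial.transform import Rotation as Ro
s=manip.get_state();q=s["ee_rot"];R=Ro.from_quat([q[1],q[2],q[3],q[0]]).as_matrix();print(R.round(3))
y=np.array([-.227,.974]);x=np.array([.974,.227]);d=s["position"][:2]-[.572,.1743];print("along",d@y,"across",d@x,s["position"],s["contact_force"])
E
```

```text
clock: 8.8
position: [0.6313, -0.0726, 0.1637]
ee_rot: [-0.001, 0.621, 0.784, 0.0]
contact_force: [0.5, 0.3, 0.5]
width: -0.0001
gripper_force: 0.0
clock: 9.2
position: [0.628, -0.0721, 0.0641]
ee_rot: [-0.004, 0.622, 0.783, -0.002]
contact_force: [-0.4, -0.1, -0.3]
width: -0.0002
gripper_force: 0.0
[[-0.227  0.974 -0.009]
 [ 0.974  0.227  0.003]
 [ 0.005 -0.008 -1.   ]]
along -0.25270820496586166 across -0.0013815602127935298 [ 0.62800764 -0.07210089  0.06410983] [-0.36526598 -0.14577558 -0.26189159]
```

```bash
python3 -m crank '{"translation":[[10,0,0],[10,0,0],[5,0,0],[4,0,0],[4,0,0],[4,0,0],[4,0,0]],"roll":[0,0,0,0,0,0,0],"fingers":[0,0,0,0,0,0,0]}' && python3 -m crank '{"translation":[[8,0,0],[8,0,0],[8,0,0],[8,0,0],[8,0,0]],"roll":[0,0,0,0,0],"fingers":[0,0,0,0,0]}'
```

```text
clock: 9.9
position: [0.623, -0.036, 0.0691]
ee_rot: [0.002, 0.621, 0.784, -0.001]
contact_force: [0.0, -5.9, 3.2]
width: -0.0001
gripper_force: 2.5
clock: 10.4
position: [0.6136, 0.0024, 0.0691]
ee_rot: [0.002, 0.621, 0.784, -0.001]
contact_force: [-0.3, -5.4, 3.3]
width: 0.0001
gripper_force: 3.1
```

```bash
python3 -m crank '{"translation":[[8,0,0],[8,0,0],[8,0,0],[8,0,0],[8,0,0],[8,0,0],[8,0,0],[8,0,0]],"roll":[0,0,0,0,0,0,0,0],"fingers":[0,0,0,0,0,0,0,0]}' && python3 -m crank '{"translation":[[4,0,0],[0,0,0]],"roll":[0,0],"fingers":[0,0]}'
```

```text
clock: 11.2
position: [0.5984, 0.0645, 0.069]
ee_rot: [0.001, 0.621, 0.784, -0.002]
contact_force: [-1.8, -7.9, 3.1]
width: -0.0003
gripper_force: 3.4
clock: 11.4
position: [0.5974, 0.0698, 0.0688]
ee_rot: [0.001, 0.621, 0.784, -0.001]
contact_force: [-1.2, -5.2, 2.1]
width: 0.0
gripper_force: 2.0
```

```bash
for i in 1; do python3 -m crank '{"translation":[[3,0,0],[3,0,0],[0,0,0]],"roll":[0,0,0],"fingers":[0,0,0]}' | grep -E "pos|contact"; python3 -m crank '{"translation":[[3,0,0],[0,0,0]],"roll":[0,0],"fingers":[0,0]}'| grep -E "pos|contact"; python3 -m crank '{"translation":[[3,0,0],[0,0,0]],"roll":[0,0],"fingers":[0,0]}'| grep -E "pos|contact"; done
```

```text
position: [0.5961, 0.0754, 0.0686]
contact_force: [-0.1, -4.2, 1.9]
position: [0.5955, 0.0783, 0.0686]
contact_force: [-0.2, -4.4, 2.6]
position: [0.5947, 0.0812, 0.0685]
contact_force: [-0.9, -4.5, 2.6]
```

```bash
python3 -m crank '{"translation":[[3,0,0],[0,0,0]],"roll":[0,0],"fingers":[0,0]}' | grep -E "pos|contact"; python3 -m crank '{"translation":[[3,0,0],[0,0,0]],"roll":[0,0],"fingers":[0,0]}'| grep -E "pos|contact"
```

```text
position: [0.5941, 0.0841, 0.0685]
contact_force: [-0.9, -4.1, 3.5]
position: [0.5934, 0.087, 0.0685]
contact_force: [-1.1, -5.9, 3.1]
```

```bash
python3 -m crank '{"translation":[[2,0,0],[0,0,0]],"roll":[0,0],"fingers":[0,0]}' | grep -E "pos|contact"
```

```text
position: [0.5929, 0.0888, 0.0685]
contact_force: [-0.7, -6.1, 2.1]
```

```bash
python3 -m crank '{"translation":[[2,0,0],[0,0,0]],"roll":[0,0],"fingers":[0,0]}' | grep -E "pos|contact"; python3 -m crank '{"translation":[[2,0,0],[0,0,0]],"roll":[0,0],"fingers":[0,0]}'| grep -E "pos|contact"
```

```text
position: [0.5924, 0.0908, 0.0685]
contact_force: [0.1, -6.4, 3.4]
position: [0.5922, 0.0917, 0.0685]
contact_force: [-0.2, -8.7, 2.5]
```

```bash
python3 -m crank '{"translation":[[2,0,0],[0,0,0]],"roll":[0,0],"fingers":[0,0]}' | grep -E "pos|contact"
```

```text
position: [0.5919, 0.0932, 0.0685]
contact_force: [-1.7, -9.4, 2.9]
```

```bash
python3 -m crank '{"translation":[[1.5,0,0],[0,0,0]],"roll":[0,0],"fingers":[0,0]}' | grep -E "pos|contact"
```

```text
position: [0.5916, 0.0943, 0.0685]
contact_force: [0.2, -10.5, 2.1]
```

```bash
python3 -m crank '{"translation":[[1.5,0,0],[0,0,0]],"roll":[0,0],"fingers":[0,0]}' | grep -E "pos|contact"
```

```text
position: [0.5913, 0.0955, 0.0685]
contact_force: [0.2, -10.2, 3.8]
```

```bash
python3 -m crank '{"translation":[[1.5,0,0],[0,0,0]],"roll":[0,0],"fingers":[0,0]}' | grep -E "pos|contact"
```

```text
position: [0.591, 0.0968, 0.0685]
contact_force: [0.3, -9.9, 2.0]
```

```bash
python3 -m crank '{"translation":[[1.5,0,0],[0,0,0]],"roll":[0,0],"fingers":[0,0]}' | grep -E "pos|contact"
```

```text
position: [0.5906, 0.0981, 0.0685]
contact_force: [1.0, -10.2, 3.7]
```

```bash
python3 -m crank '{"translation":[[1,0,0],[0,0,0]],"roll":[0,0],"fingers":[0,0]}' | grep -E "pos|contact"
```

```text
position: [0.5903, 0.0997, 0.0685]
contact_force: [-0.4, -9.9, 3.3]
```

```bash
python3 -m crank '{"translation":[[1,0,0],[0,0,0]],"roll":[0,0],"fingers":[0,0]}' | grep -E "pos|contact"
```

```text
position: [0.5899, 0.1012, 0.0685]
contact_force: [-0.5, -7.8, 2.7]
```

```bash
python3 -m crank '{"translation":[[0.7,0,0],[0,0,0]],"roll":[0,0],"fingers":[0,0]}' | grep -E "pos|contact"
```

```text
position: [0.5897, 0.102, 0.0685]
contact_force: [-1.6, -7.7, 2.9]
```

```bash
python3 -m crank '{"translation":[[0.7,0,0],[0,0,0]],"roll":[0,0],"fingers":[0,0]}' | grep -E "pos|contact"
```

```text
position: [0.5895, 0.1027, 0.0685]
contact_force: [-0.1, -8.3, 3.8]
```

```bash
python3 -m crank '{"translation":[[0.7,0,0],[0,0,0]],"roll":[0,0],"fingers":[0,0]}' | grep -E "pos|contact"
```

```text
position: [0.5894, 0.1034, 0.0685]
contact_force: [-0.9, -8.0, 3.2]
```

```bash
python3 -m crank '{"translation":[[1,0,0],[0,0,0]],"roll":[0,0],"fingers":[0,0]}' | grep -E "pos|contact"
```

```text
position: [0.5891, 0.1044, 0.0685]
contact_force: [0.2, -7.4, 2.3]
```

```bash
python3 -m crank '{"translation":[[1,0,0],[0,0,0]],"roll":[0,0],"fingers":[0,0]}' | grep -E "pos|contact"
```

```text
position: [0.5888, 0.1054, 0.0685]
contact_force: [-1.8, -8.6, 2.9]
```

```bash
python3 -m crank '{"translation":[[1,0,0],[0,0,0]],"roll":[0,0],"fingers":[0,0]}' | grep -E "pos|contact"
```

```text
position: [0.5886, 0.1065, 0.0685]
contact_force: [0.1, -7.4, 3.7]
```

```bash
python3 -m crank '{"translation":[[1,0,0],[0,0,0]],"roll":[0,0],"fingers":[0,0]}' | grep -E "pos|contact"
```

```text
position: [0.5882, 0.108, 0.0685]
contact_force: [-1.4, -6.0, 3.9]
```

Run:
```python
from h import *
f=lambda im,x,y,w,h,k:cv2.resize(im[y:y+h,x:x+w],None,fx=k,fy=k,interpolation=cv2.INTER_CUBIC)
a,b=get_image("scene"),get_image("side")
cv2.imwrite("pics/scene6.png",a);cv2.imwrite("pics/side6.png",b)
cv2.imwrite("pics/crop6.png",np.hstack([f(a,310,120,100,140,4),f(b,160,125,100,140,4)]))
print(manip.get_state()["clock"])
```

```text
16.0
```

View pics/crop6.png

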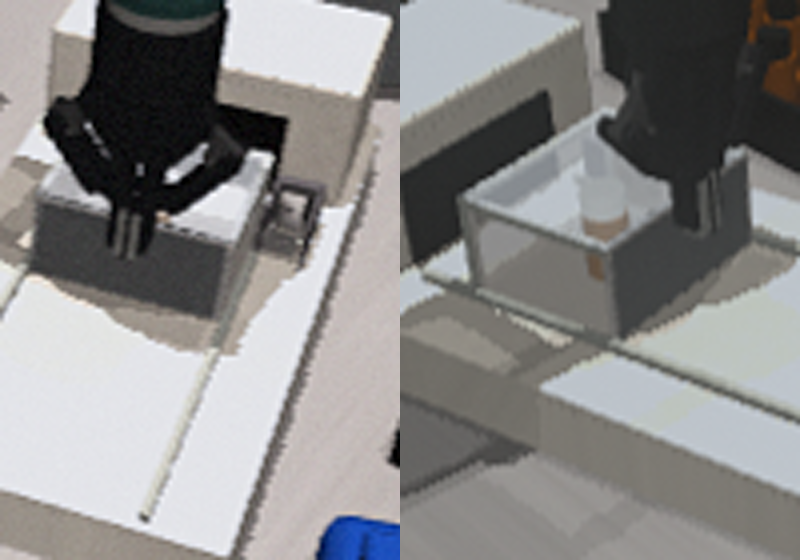

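The guard is over the upright vial (side crop 605,225), and the roller is inside the catch block (scene crop 293,215). The force is still only 6–8 N, with no stop met, so I keep going in small steps.

```bash
python3 -m crank '{"translation":[[1,0,0],[0,0,0]],"roll":[0,0],"fingers":[0,0]}' | grep -E "pos|contact"
```

```text
position: [0.5879, 0.11, 0.0683]
contact_force: [-1.0, -3.6, 1.1]
```

```bash
python3 -m crank '{"translation":[[1,0,0],[0,0,0]],"roll":[0,0],"fingers":[0,0]}' | grep -E "pos|contact"
```

```text
position: [0.5878, 0.1107, 0.0683]
contact_force: [-1.0, -6.2, 2.6]
```

```bash
python3 -m crank '{"translation":[[1,0,0],[0,0,0]],"roll":[0,0],"fingers":[0,0]}' | grep -E "pos|contact"
```

```text
position: [0.5876, 0.1116, 0.0683]
contact_force: [-0.9, -6.0, 3.2]
```

```bash
python3 -m crank '{"translation":[[0.7,0,0],[0,0,0]],"roll":[0,0],"fingers":[0,0]}' | grep -E "pos|contact"
```

```text
position: [0.5875, 0.1123, 0.0683]
contact_force: [-1.2, -6.2, 3.5]
```

```bash
python3 -m crank '{"translation":[[0.7,0,0],[0,0,0]],"roll":[0,0],"fingers":[0,0]}' | grep -E "pos|contact"
```

```text
position: [0.5873, 0.1128, 0.0683]
contact_force: [-0.3, -5.9, 2.6]
```

```bash
python3 -m crank '{"translation":[[0.7,0,0],[0,0,0]],"roll":[0,0],"fingers":[0,0]}' | grep -E "pos|contact"
```

```text
position: [0.5873, 0.1131, 0.0683]
contact_force: [-0.9, -7.5, 2.8]
```

```bash
python3 -m crank '{"translation":[[0.7,0,0],[0,0,0]],"roll":[0,0],"fingers":[0,0]}' | grep -E "pos|contact"
```

```text
position: [0.5872, 0.1133, 0.0683]
contact_force: [-0.2, -8.0, 2.9]
```

The force is rising with little motion after the drop at y≈0.110, which looks like the stop just past the click. I back off gently to test whether the guard holds.

```bash
python3 -m crank '{"translation":[[-2,0,0],[-2,0,0],[0,0,0]],"roll":[0,0,0],"fingers":[0,0,0]}' | grep -E "pos|contact"; python3 -m crank '{"translation":[[-2,0,0],[-1,0,0],[0,0,0]],"roll":[0,0,0],"fingers":[0,0,0]}' | grep -E "pos|contact"
```

```text
position: [0.5879, 0.111, 0.0681]
contact_force: [0.6, -4.5, 2.1]
position: [0.5888, 0.1095, 0.068]
contact_force: [-0.7, -0.2, -0.5]
```

```bash
python3 -m crank '{"translation":[[-2,0,0],[-1,0,0],[0,0,0]],"roll":[0,0,0],"fingers":[0,0,0]}' | grep -E "clock|pos|contact"
```

```text
clock: 18.3
position: [0.5894, 0.1058, 0.0682]
contact_force: [0.6, 0.1, -1.3]
```

Contact is lost while the guard stays put, so it is latched. I withdraw clear and confirm it with the cameras (compared with the closed picture).

```bash
python3 -m crank '{"translation":[[-10,0,0],[-25,0,0],[-40,0,0],[-20,0,-40],[0,0,-40],[0,0,-20],[0,0,0],[0,0,0]],"roll":[0,0,0,0,0,0,0,0],"fingers":[0,0,0,0,0,0,0,0]}'
python3 - <<'E'
from h import *
import time
np.set_printoptions(precision=4,suppress=True)
C={n:camera_info(n) for n in("scene","side")}
def edge(im,n,tag):
    # grey back wall's lower-left/right extent: dark grey, neutral
    h=cv2.cvtColor(im,cv2.COLOR_BGR2HSV); m=((h[...,2]<105)&(h[...,2]>45)&(h[...,1]<60)).astype(np.uint8)
    x,y,w,hh=(312,150,62,60) if n=="scene" else (300-100+8,150,45,65)
    k,l,st,ce=cv2.connectedComponentsWithStats(m[y:y+hh,x:x+w]); i=1+np.argmax(st[1:,4])
    pts=np.argwhere(l==i)[:,::-1].astype(np.float32)+[x,y]; low=pts[np.argmax(pts[:,1])]
    print(tag,n,"area",st[i,4],"lowest corner",low,onz(C[n],low,.047))
for tag in("6","7","8"):
    for n in C:
        im=cv2.imread(f"pics/{n}6.png") if tag=="6" else get_image(n)
        if tag!="6": cv2.imwrite(f"pics/{n}{tag}.png",im)
        edge(im,n,tag)
E
```

```text
clock: 19.1
position: [0.6108, 0.0127, 0.168]
ee_rot: [0.0, 0.621, 0.783, -0.0]
contact_force: [-0.7, 0.1, -0.1]
width: 0.0002
gripper_force: 0.0
6 scene area 884 lowest corner [360. 199.] [0.6358 0.1281 0.047 ]
6 side area 843 lowest corner [215. 209.] [0.5238 0.1025 0.047 ]
7 scene area 966 lowest corner [362. 199.] [0.6399 0.1313 0.047 ]
7 side area 859 lowest corner [215. 209.] [0.5238 0.1025 0.047 ]
8 scene area 956 lowest corner [362. 199.] [0.6399 0.1313 0.047 ]
8 side area 859 lowest corner [215. 209.] [0.5238 0.1025 0.047 ]
```

```bash
python3 -c "
from rig import manip
print(manip.sign_off())"
```

```text
the job is handed in; nothing more can be done
None
```

The vial stands fully down in the seat and the guard is shut and held by its catch. It stayed put when I let go, and the readings on it peaked at about 11 N. I never went near the jars after lifting the vial but did not re-check them, and I handed in at about 19 s.

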